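Dispense one clothes peg and stop it on the ramp

TASK

Get one clothes peg out of the dispenser in the tray: press its orange key right down with one fingertip so that the bottom peg pops out of the slot, and catch that peg on the blue ramp with the other finger before it slides off the front edge. Finish while still holding both, one finger keeping the key down, the other keeping the peg trapped on the ramp, lying flat and clear of the slot. Do not lift the peg, let only this one out, and leave the mug, spray bottle, brush and sewing box where they stand.

Things in the scene. Friction and masses are not known exactly. Their poses are not given: they have to be found in the camera images.
- dispenser: White peg dispenser, 137 x 120 x 84 mm, stuck to the tray floor (15 mm above the work surface). Origin: on its underside, below the slot's lower edge, at mid-width of ramp and magazine. x points to its back, y to the side away from the key, z up; pegs come out towards -x. In this frame, beside the ramp: key bay deck z = 26 mm (x -75 to -22, y -77 to -43 mm), behind it a cover to z = 48 mm.
- magazine (a point): Middle of the magazine's floor: x = 12.75, y = 0, z = 44 mm in the dispenser's frame. The magazine (inside 25.5 mm along x, 80 mm along y, walls up to z = 84 mm, clear front, open top) holds three pegs stacked flat. The slot in its front, at x = 0, is 15 mm high from that floor up.
- ramp: Smooth blue ramp, fixed, falling 25 degrees from the slot, 80 mm wide between side walls 7 mm high. Origin: on its surface at the slot's lower edge, mid-width. x points up the slope to the magazine, y across, away from the key, z square to the surface. A peg on it slides down and off the front edge by itself in about 0.3 s unless stopped (friction about 0.2).
- ramp_edge (a point): Middle of the ramp's open front edge: 79 mm down the slope from the slot; in the dispenser's frame x = -72, y = 0, z = 10 mm. Height of the ramp's surface in that frame: z = 44 + 0.466 x mm (26 mm at x = -38, 21 mm at x = -50).
- key (a joint): How far the orange key is pressed, straight down: 0 = up, 0.010 m = fully down. Spring return: 1.4 N starts it, about 5 N holds it fully down. A pusher shoves the bottom peg out 3 mm per mm of key travel; the peg is out of the slot and slides off at 6 to 9 mm of travel. When the key comes up again the next peg drops into place.
- key_top (a point): Centre of the orange key's top face, moving with it. The face is level, 44 mm along the dispenser's x, 26 mm along its y. In the dispenser's frame it is at x = -50, y = -59.5 and z = 39.5 mm (key up) or 29.5 mm (fully down). Straight across (along y) the ramp's mid-line is 59.5 mm away.
- peg_1: Yellow plastic clothes peg, about 20 g, outline 24 mm (its x) x 78 mm (its y) x 11 mm (its z). At the start it is the lowest in the magazine, the one that comes out; it lies across the dispenser and comes out long side first. Origin: centre of its underside.
- peg_2: Green peg, same size, resting on the yellow one in the magazine. Origin: centre of its underside.
- peg_3: Red peg, same size, the topmost in the magazine. Origin: centre of its underside.
- mug: Bystander: blue ceramic mug, 80 mm across, 90 mm high, handle at its +y. Origin: centre of its underside.
- spray_bottle: Bystander: chrome spray bottle with black twist cap and spray head, 62 mm across, 186 mm high. Origin: centre of its underside.
- brush: Bystander: wooden laundry brush, bristles down, 125 x 55 x 38 mm, long along its x. Origin: centre of its underside.
- sewing_box: Bystander: small plastic sewing box with red lid and grey latch, 105 x 75 x 48 mm. Origin: centre of its underside.

How it is judged:
By the outcome, as a careful person would: the job done as asked, in the order asked, and still so for the second after the job is handed in, while the arm keeps its last pose, push and grip.
It also fails if it takes over 32 s, if anything falls off the work surface, if the arm or the gripper's body presses on something with over 40 N, if the wrist force passes 120 N, or if a joint passes its speed limit or range.

ROBOT

A 6-joint arm with a two-finger parallel gripper is mounted at the origin on the work surface. World frame = base frame: x ahead of the robot, y to its left, z up, the work surface at z = 0. Lengths are in m, angles in rad, forces in N, time in s.
With the tool pointing down it reaches from about 0.375 to 0.975 m from the base axis. Payload 3.8 kg.
Tool frame: the origin (TCP) lies midway between the tips of the shut fingers; the grasp point (between the pads) lies env.grip_depth behind it (env.grip_depth is the distance from the TCP to the grasp point, in m); z points along the fingers, y is the line along which they close (so a half turn about z gives the same grasp; the last joint's range is limited). The gripper opens to 85 mm and grips with 20 to 120 N. Pads are 22 mm wide; open, the fingers measure 114 mm over their backs; the gripper's body (76 mm by 85 mm) begins 54 mm behind the grasp point. The pads swing forward as they close: fully open they stand 13 mm farther back than shut.
Start: joints at [1.204, 0.264, 1.604, -0, 1.274, -0.037], TCP at [0.219, 0.639, 0.231] pointing down, gripper open.
Joint ranges: [-2.63, 2.63], [-0.94, 2.18], [0.31, 2.57], [-1.31, 4.45], [0, 2.66], [-2.55, 2.55]. Speed limits (rad/s): [2.57, 2.57, 3.14, 3.14, 3.14, 3.14].

INTERFACE

Orientations are given as a rotation vector (axis times angle).
In Python, from bench import env, capture, get_calibration gives the robot as it stands.
- The arm moves only by the shell command python3 -m jog 'ROWS'. ROWS is JSON, a list of rows, each an object with "delta_pos": the shift along the tool's x, y, z in units of 30 mm (1.0 is 30 mm), a list of three; "rotation": the turn, a rotation vector about the tool's x, y, z in units of 8 degrees (1.0 is 8 degrees), a list of three; "jaw": the opening in per cent of the stroke, from 0 (shut) to 100 (fully open). A call has 1 to 12 rows; each row is the pose to reach, as a shift and turn from the pose commanded when the call began, along the tool's axes at that moment; what a row does not reach only later rows make up. A row lasts 1/10 s, in which the tool goes at most 50 mm and 8.59 degrees, less where a joint would pass 70% of its speed; a pose out of reach is approached as far as the arm can. A call with a gripper value outside its range is refused whole. The fingers move at their own pace and stop on an object; the grip force is fixed at half the most. Time passes only in rows, so rows that repeat a pose let the fingers close. It gives the time, the measured TCP pose, the force, the opening and the grip force at its end, in the units of the state.
- env.read_state(): the state, without advancing time (a new reading comes with each control period).
- capture(name): name is "side" or "top"; returns the picture (480x640x3 uint8, red, green, blue); there is no depth.
- get_calibration(name): a dict with "fx", "fy", "cx", "cy" (pixels), "eye" and "attitude" of the camera in the world. Camera axes: x right, y down, z forward; pixel columns grow to the right and rows downward; lengths in m; the calibration is good to about 2 mm. A picture is of the moment at which its call begins. get_calibration takes no time and is no camera call.
- env.close_job(): hands the job in; it is judged then, once.
The state is a dict: "t": time; "joint_positions": joint angles; "dq": joint speeds; "joint_torque": joint torques, N m; "ee_pos": TCP position; "orientation": TCP orientation; "contact_force": force on the tool from outside, world axes, zero at the start; "ft_torque": the same for the moment, N m; "opening": finger opening in m; "gripper_force": force on a finger pad.
Only numpy, scipy, OpenCV 4.12 (cv2) and the standard library are available. Lean on these libraries where they do the work, as an engineer would, in place of code of your own. Each camera call takes 0.05 s, during which the arm holds its last target. There are 200 camera calls.

## Working session

There is one attempt and no reset: what is moved stays moved. The work goes in short steps, Python scripts to look and compute and a shell command to move; the robot and the scene stay as the last step left them, time stands still between calls to the robot, and variables do not carry over. Pictures are saved under pics/ and viewed, at most 10 in all, crops included, and the job is handed in when it is done.

```bash
mkdir -p pics; ls; python3 - <<'E'
from bench import env,capture,get_calibration
import cv2
for n in("top","side"):
    cv2.imwrite(f"pics/{n}0.png",capture(n)[:,:,::-1]); print(n,get_calibration(n))
s=env.read_state(); print(s, env.grip_depth)
E
```

```text
pics
top {'fx': 609.6407652785606, 'fy': 609.6407652785606, 'cx': 318.8489146005778, 'cy': 245.21107038519787, 'eye': array([ 0.37317298, -0.01361933,  1.08078405]), 'attitude': array([-2.12134984,  2.10196188, -0.17986629])}
side {'fx': 433.01579600158254, 'fy': 433.01579600158254, 'cx': 315.0459352811775, 'cy': 242.65453835979736, 'eye': array([0.27142357, 0.38283386, 0.59414447]), 'attitude': array([-0.83413772,  2.61321358, -0.9853634 ])}
{'t': 0.1, 'joint_positions': array([ 1.20411492e+00,  2.64701515e-01,  1.60523963e+00, -6.39004386e-05,
        1.27374876e+00, -3.69324787e-02]), 'dq': array([ 0.00088475, -0.00164226, -0.00392733, -0.00039503,  0.00143525,
        0.0005086 ]), 'joint_torque': array([ 2.07921471e-04, -5.16702068e+01, -3.68588090e+01, -6.22681614e-05,
        6.32753319e-03,  4.34024707e-05]), 'ee_pos': array([0.21836799, 0.63798531, 0.2300694 ]), 'orientation': array([-0.51553637, -3.09863695,  0.00324637]), 'contact_force': array([-0.29024685,  0.02529787,  0.55765173]), 'ft_torque': array([0.00139629, 0.0170398 , 0.04429539]), 'gripper_force': 0.0, 'opening': 0.08559500777881411} 0.0187
```

View pics/top0.png

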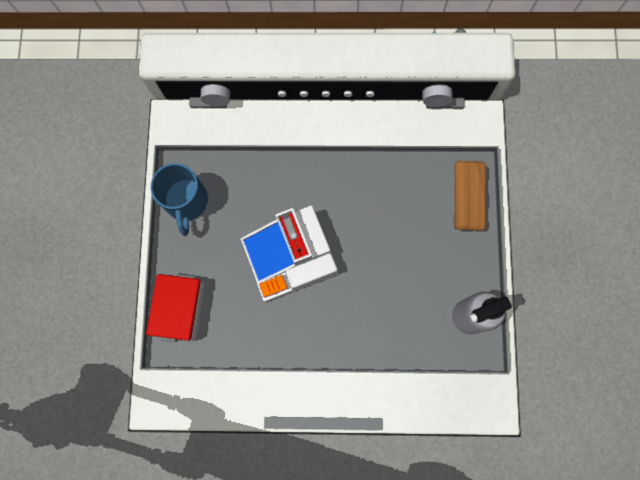

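View pics/side0.png

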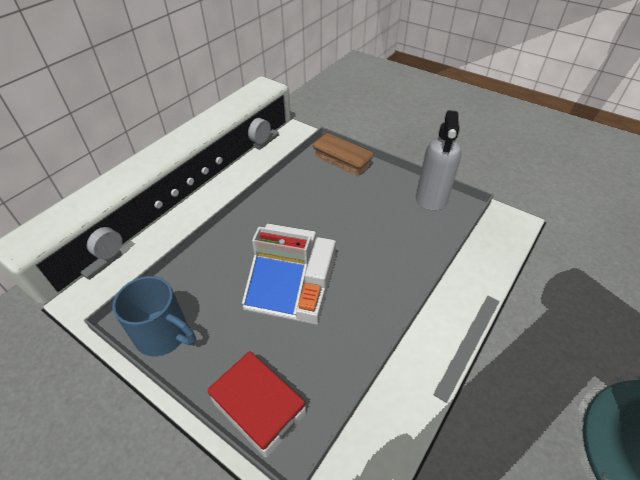

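```bash
cat > h.py <<'E'
import numpy as np, cv2
from scipy.spatial.transform import Rotation as R
from bench import env,capture,get_calibration
def ray(n,uv):
    c=get_calibration(n); d=np.array([(uv[0]-c['cx'])/c['fx'],(uv[1]-c['cy'])/c['fy'],1])
    return c['eye'],R.from_rotvec(c['attitude']).apply(d)
def onz(n,uv,z):
    e,d=ray(n,uv); return e+d*(z-e[2])/d[2]
def blob(img,lo,hi):
    m=cv2.inRange(cv2.cvtColor(img,cv2.COLOR_RGB2HSV),lo,hi)
    m=cv2.morphologyEx(m,cv2.MORPH_CLOSE,np.ones((5,5)))
    return max(cv2.findContours(m,0,2)[0],key=cv2.contourArea)
E
python3 - <<'E'
from h import *
for n in("top","side"):
    im=cv2.imread(f"pics/{n}0.png")[:,:,::-1].copy()
    k=blob(im,(8,180,120),(19,255,255)); r=cv2.minAreaRect(k); 
    m=cv2.moments(k); kc=(m['m10']/m['m00'],m['m01']/m['m00'])
    b=blob(im,(105,190,120),(118,255,255)); br=cv2.approxPolyDP(cv2.convexHull(b),6,True)[:,0]
    print(n,'key',kc,r,onz(n,kc,.0545).round(4)); 
    kb=cv2.boxPoints(r); print('keybox',[onz(n,p,.0545)[:2].round(4).tolist() for p in kb])
    for p in br: print(p,'front z.025',onz(n,p,.025)[:2].round(4),'back z.059',onz(n,p,.059)[:2].round(4))
E
```

```text
top key (272.8569078947368, 285.6820175438596) ((272.8103332519531, 285.77587890625), (13.927149772644043, 24.326087951660156), 68.19859313964844) [0.501  0.0864 0.0545]
keybox [[0.5039, 0.1102], [0.5197, 0.0721], [0.4977, 0.0629], [0.482, 0.1008]]
[277 223] front z.025 [0.6169 0.0848] back z.059 [0.609  0.0816]
[292 263] front z.025 [0.545  0.0567] back z.059 [0.5395 0.0544]
[259 279] front z.025 [0.5162 0.1139] back z.059 [0.5116 0.1098]
[245 240] front z.025 [0.5856 0.1408] back z.059 [0.5788 0.1358]Traceback (most recent call last):
  File "<stdin>", line 4, in <module>
  File "h.py", line 12, in blob
    return max(cv2.findContours(m,0,2)[0],key=cv2.contourArea)
ValueError: max() iterable argument is empty
```

```bash
cat >> h.py <<'E'
def fit(P,W):
    P,W=np.array(P,float),np.array(W,float); a,b=P.mean(0),W.mean(0)
    rot=R.align_vectors(np.c_[W-b,np.zeros(len(W))],np.c_[P-a,np.zeros(len(P))])[0]
    yaw=rot.as_rotvec()[2]; M=rot.as_matrix()[:2,:2]; t=b-M@a
    return yaw,t,np.linalg.norm(P@M.T+t-W,axis=1)
E
python3 - <<'E'
from h import *
P=[(-.072,-.04),(-.072,.04),(0,.04),(0,-.04),(-.05,-.0595)]
W=[(.5162,.1139),(.5856,.1408),(.609,.0816),(.5395,.0544),(.501,.0864)]
yaw,t,e=fit(P,W); print('top',yaw,t,e)
im=cv2.imread("pics/side0.png")[:,:,::-1].copy()
k=blob(im,(5,150,100),(19,255,255)); m=cv2.moments(k); kc=(m['m10']/m['m00'],m['m01']/m['m00'])
b=blob(im,(100,150,100),(122,255,255)); br=cv2.approxPolyDP(cv2.convexHull(b),6,True)[:,0]
print('side key',kc,onz('side',kc,.0545))
for p in br: print(p,onz('side',p,.025)[:2].round(4),onz('side',p,.059)[:2].round(4))
# target: TCP point and tool axes
for y2 in (yaw,):
    M=np.array([[np.cos(y2),-np.sin(y2)],[np.sin(y2),np.cos(y2)]])
    for nm,x in(('key',(-.05,-.0595)),('tcp',(-.05,-.02975)),('front',(-.072,0))): print(nm,M@x+t)
    s=env.read_state(); A=R.from_rotvec(s['orientation']); print(A.as_matrix().round(3))
    xd=np.r_[M[:,0],0]; yd=np.r_[M[:,1],0]
    for sg in(1,-1):
        T=np.c_[np.cross(sg*yd,[0,0,-1]),sg*yd,[0,0,-1]]
        rel=(A.inv()*R.from_matrix(T)).as_rotvec(); print(sg,'rot units',np.degrees(rel)/8,'tool x in disp',T[:,0]@xd)
    tgt=np.r_[M@(-.05,-.02975)+t,.20]; print('delta',A.inv().apply(tgt-s['ee_pos'])/.03)
E
```

```text
top -1.1890641022114241 [0.57575756 0.06384589] [0.00476435 0.00478632 0.0048147  0.00552314 0.00191378]
side key (309.2643829600351, 296.74264382960035) [0.49844449 0.09090575 0.0545    ]
[257 258] [0.6305 0.0622] [0.6091 0.0814]
[303 266] [0.556 0.031] [0.539 0.052]
[292 313] [0.5148 0.1145] [0.5003 0.1305]
[246 304] [0.5836 0.143 ] [0.565  0.1573]
key [0.50191389 0.08808147]
tcp [0.52952251 0.0991642 ]
front [0.5489355  0.13066338]
[[-0.946  0.324 -0.001]
 [ 0.324  0.946 -0.002]
 [ 0.    -0.002 -1.   ]]
1 rot units [-0.01414068  0.0063461   6.15452366] tool x in disp -1.0
-1 rot units [-7.72292737e-03 -1.72085888e-02 -1.63454668e+01] tool x in disp 1.0
delta [-15.62855737 -13.63275625   1.03066171]
```

```bash
python3 -m jog '[{"delta_pos":[-15.6,-13.6,1],"rotation":[0,0,6.15],"jaw":53},{"delta_pos":[-15.6,-13.6,1],"rotation":[0,0,6.15],"jaw":53},{"delta_pos":[-15.6,-13.6,1],"rotation":[0,0,6.15],"jaw":53},{"delta_pos":[-15.6,-13.6,1],"rotation":[0,0,6.15],"jaw":53},{"delta_pos":[-15.6,-13.6,1],"rotation":[0,0,6.15],"jaw":53},{"delta_pos":[-15.6,-13.6,1],"rotation":[0,0,6.15],"jaw":53},{"delta_pos":[-15.6,-13.6,1],"rotation":[0,0,6.15],"jaw":53},{"delta_pos":[-15.6,-13.6,1],"rotation":[0,0,6.15],"jaw":53},{"delta_pos":[-15.6,-13.6,1],"rotation":[0,0,6.15],"jaw":53},{"delta_pos":[-15.6,-13.6,1],"rotation":[0,0,6.15],"jaw":53},{"delta_pos":[-15.6,-13.6,1],"rotation":[0,0,6.15],"jaw":53},{"delta_pos":[-15.6,-13.6,1],"rotation":[0,0,6.15],"jaw":53}]'
```

```text
t: 1.3
ee_pos: [0.5188, 0.1178, 0.202]
orientation: [-1.759, -2.603, 0.0]
contact_force: [0.3, 0.3, -0.3]
opening: 0.0453
gripper_force: 0.0
```

```bash
cat >> h.py <<'E'
YAW=-1.189; T0=np.array([.57576,.06385])
M=np.array([[np.cos(YAW),-np.sin(YAW)],[np.sin(YAW),np.cos(YAW)]])
def togo(x,y,z,yaw=YAW):   # target TCP in dispenser frame x,y ; world z
    s=env.read_state(); A=R.from_rotvec(s['orientation'])
    w=np.r_[M@(x,y)+T0,z]; yd=np.array([-np.sin(yaw),np.cos(yaw),0])
    T=np.c_[np.cross(yd,[0,0,-1]),yd,[0,0,-1]]
    print('delta',(A.inv().apply(w-s['ee_pos'])/.03).round(2),'rot',(np.degrees((A.inv()*R.from_matrix(T)).as_rotvec())/8).round(2),
     'disp xy mm',(1e3*M.T@(s['ee_pos'][:2]-T0)).round(1),'z',s['ee_pos'][2].round(4),'F',s['contact_force'].round(1),'q',s['joint_positions'].round(2))
E
python3 -c "
from h import *
togo(-.05,-.02975,.085)"
```

```text
delta [-0.71  0.1   3.9 ] rot [-0. -0.  0.] disp xy mm [-71.3 -32.8] z 0.202 F [ 0.3  0.3 -0.3] q [ 0.18  0.01  1.94  0.    1.19 -0.21]
```

```bash
python3 -m jog '[{"delta_pos":[-0.7,0.1,2],"rotation":[0,0,0],"jaw":53},{"delta_pos":[-0.7,0.1,3.9],"rotation":[0,0,0],"jaw":53},{"delta_pos":[-0.7,0.1,3.9],"rotation":[0,0,0],"jaw":53},{"delta_pos":[-0.7,0.1,3.9],"rotation":[0,0,0],"jaw":53},{"delta_pos":[-0.7,0.1,3.9],"rotation":[0,0,0],"jaw":53}]'; python3 - <<'E'
from h import *
togo(-.05,-.02975,.085)
for n,(u,v) in(("top",(270,255)),("side",(290,270))):
    im=capture(n)[:,:,::-1]; c=im[v-75:v+75,u-100:u+100]
    cv2.imwrite(f"pics/{n}1.png",cv2.resize(c,None,fx=4,fy=4,interpolation=cv2.INTER_CUBIC))
E
```

```text
t: 1.8
ee_pos: [0.5289, 0.1014, 0.0853]
orientation: [-1.759, -2.602, 0.001]
contact_force: [0.1, -0.9, 1.3]
opening: 0.0449
gripper_force: 0.0
delta [-0.08 -0.01  0.01] rot [-0.01 -0.    0.  ] disp xy mm [-52.3 -29.5] z 0.0853 F [ 0.1 -0.9  1.3] q [ 0.14  0.15  2.03  0.    0.96 -0.24]
```

View pics/side1.png

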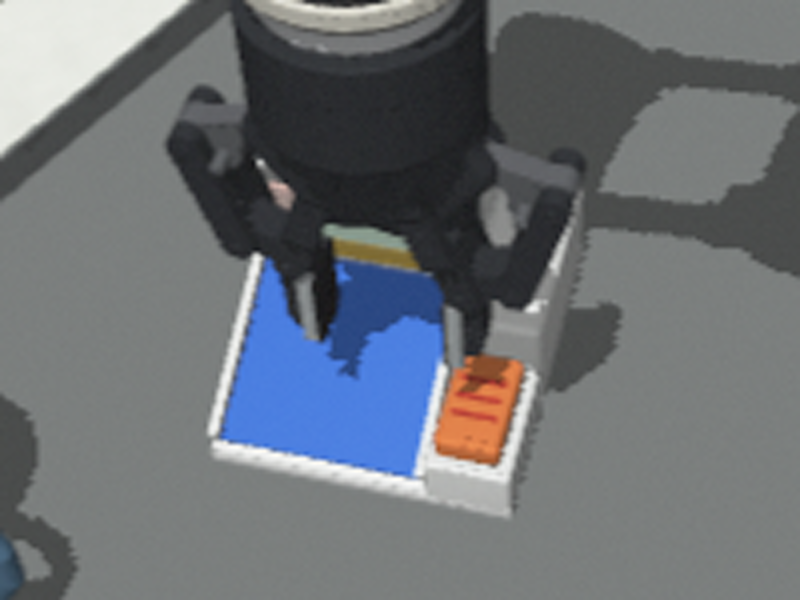

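View pics/top1.png

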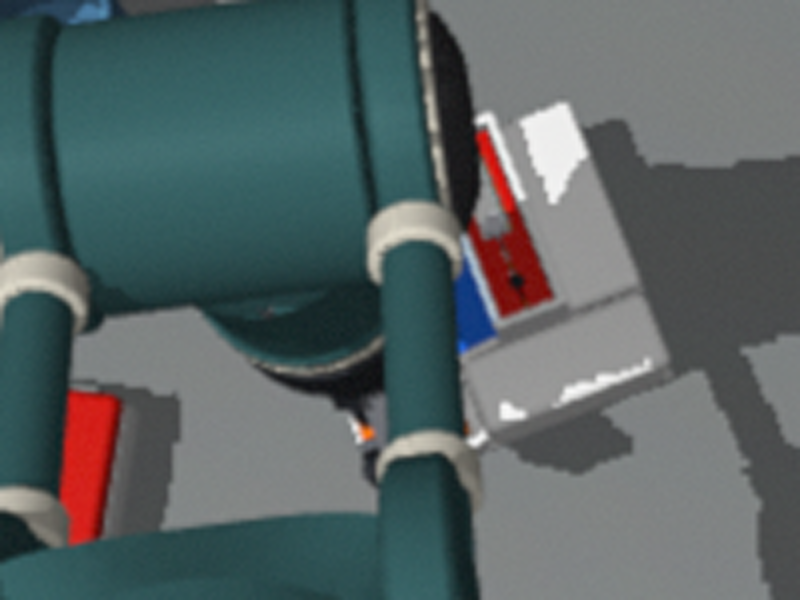

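Side crop: the grey inner pads end at about (315,335) over the ramp and (455,365) near the key; the key's face is centred at about (480,410). The top view is hidden by the arm. I check the tips against the frame.

```bash
python3 - <<'E'
from h import *
togo(-.05,-.0305,.066)
f=lambda p:(190+p[0]/4,195+p[1]/4)
for nm,p in(('ramp pad',(315,337)),('key pad',(455,367)),('keypad left',(445,365)),('keypad right',(465,367))):
    for z in(.085,.092): print(nm,z,(1e3*M.T@(onz('side',f(p),z)[:2]-T0)).round(1))
# key face corners in crop, z .0545
for p in((470,355),(523,360),(497,463),(435,450)): print('key',(1e3*M.T@(onz('side',f(p),.0545)[:2]-T0)).round(1))
for p,z in(((213,435),.032),((262,257),.066)): print('left wall',(1e3*M.T@(onz('side',f(p),z)[:2]-T0)).round(1))
E
```

```text
delta [-0.07 -0.1   0.71] rot [0.03 0.01 0.01] disp xy mm [-52.1 -27.6] z 0.0874 F [ 0.4  1.5 -0.1] q [ 0.14  0.14  2.03  0.    0.96 -0.24]
ramp pad 0.085 [-57.9  -2.1]
ramp pad 0.092 [-62.7  -4.4]
key pad 0.085 [-59.1 -55.4]
key pad 0.092 [-63.9 -56.9]
keypad left 0.085 [-59.  -51.7]
keypad left 0.092 [-63.9 -53.2]
keypad right 0.085 [-58.2 -58.9]
keypad right 0.092 [-63.1 -60.4]
key [-31.3 -53.1]
key [-28.9 -73.5]
key [-76.1 -74.8]
key [-75.9 -51.3]
left wall [-75.2  38.6]
left wall [-12.1  36.3]
```

```bash
python3 -m jog '[{"delta_pos":[-0.05,-0.05,0.5],"rotation":[0,0,0],"jaw":53},{"delta_pos":[-0.05,-0.05,0.9],"rotation":[0,0,0],"jaw":53},{"delta_pos":[-0.05,-0.05,0.9],"rotation":[0,0,0],"jaw":53},{"delta_pos":[-0.05,-0.05,0.9],"rotation":[0,0,0],"jaw":53}]'; python3 - <<'E'
from h import *
togo(-.05,-.0305,.05)
n,u,v="side",290,270
im=capture(n)[:,:,::-1]; c=im[v-75:v+75,u-100:u+100]
cv2.imwrite(f"pics/{n}2.png",cv2.resize(c,None,fx=4,fy=4,interpolation=cv2.INTER_CUBIC))
E
```

```text
t: 2.3
ee_pos: [0.5275, 0.0994, 0.0576]
orientation: [-1.758, -2.602, 0.002]
contact_force: [0.3, 0.6, -0.6]
opening: 0.045
gripper_force: 0.0
delta [-0.03  0.03  0.25] rot [-0.01 -0.    0.  ] disp xy mm [-51.  -31.5] z 0.0576 F [ 0.3  0.6 -0.6] q [ 0.14  0.18  2.05  0.    0.91 -0.24]
```

View pics/side2.png

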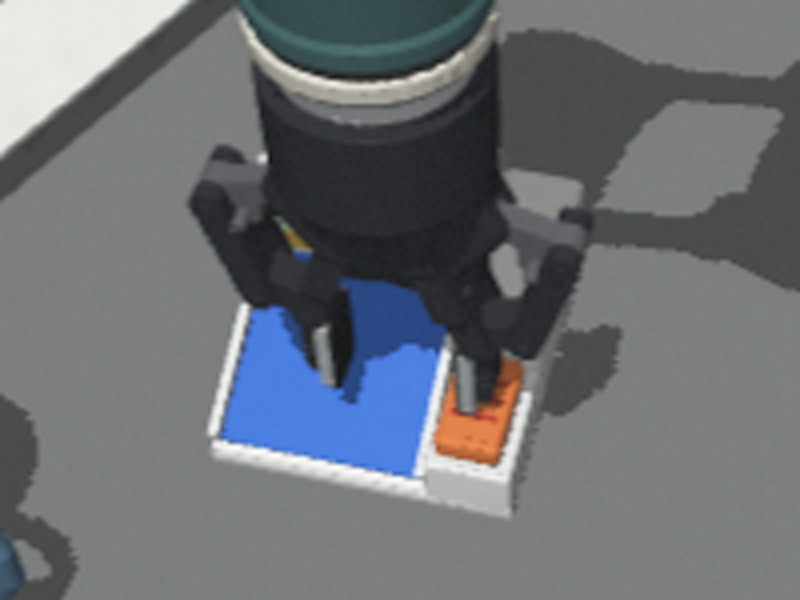

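The key finger's pad ends at about (467,412), over the key's face. The ramp finger's pad ends at (330,385), at mid-ramp. Next I go down to contact.

```bash
python3 -m jog '[{"delta_pos":[0,0.02,0.2],"rotation":[0,0,0],"jaw":53},{"delta_pos":[0,0.02,0.2],"rotation":[0,0,0],"jaw":53},{"delta_pos":[0,0.02,0.2],"rotation":[0,0,0],"jaw":53}]';python3 -m jog '[{"delta_pos":[0,0,0.1],"rotation":[0,0,0],"jaw":53},{"delta_pos":[0,0,0.1],"rotation":[0,0,0],"jaw":53},{"delta_pos":[0,0,0.1],"rotation":[0,0,0],"jaw":53}]'
```

```text
t: 2.65
ee_pos: [0.529, 0.0997, 0.0524]
orientation: [1.759, 2.603, 0.0]
contact_force: [0.1, 1.5, -0.8]
opening: 0.0452
gripper_force: 0.0
t: 2.95
ee_pos: [0.5291, 0.0997, 0.0495]
orientation: [1.759, 2.603, 0.001]
contact_force: [-0.5, 0.2, 1.3]
opening: 0.0455
gripper_force: 1.0
```

```bash
python3 -m jog '[{"delta_pos":[0,0,0.1],"rotation":[0,0,0],"jaw":53},{"delta_pos":[0,0,0.2],"rotation":[0,0,0],"jaw":53},{"delta_pos":[0,0,0.3],"rotation":[0,0,0],"jaw":53},{"delta_pos":[0,0,0.3],"rotation":[0,0,0],"jaw":53},{"delta_pos":[0,0,0.3],"rotation":[0,0,0],"jaw":53},{"delta_pos":[0,0,0.3],"rotation":[0,0,0],"jaw":53}]'; python3 - <<'E'
from h import *
togo(-.05,-.0305,.04)
n,u,v="side",290,270
im=capture(n)[:,:,::-1]; c=im[v-75:v+75,u-100:u+100]
cv2.imwrite(f"pics/{n}3.png",cv2.resize(c,None,fx=4,fy=4,interpolation=cv2.INTER_CUBIC))
E
```

```text
t: 3.55
ee_pos: [0.5293, 0.0997, 0.0421]
orientation: [1.759, 2.603, 0.0]
contact_force: [-3.7, -0.1, 16.4]
opening: 0.0451
gripper_force: 8.0
delta [-0.02 -0.02  0.07] rot [0. 0. 0.] disp xy mm [-50.6 -29.8] z 0.0421 F [-3.7 -0.1 16.4] q [ 0.14  0.2   2.06 -0.    0.88 -0.24]
```

View pics/side3.png

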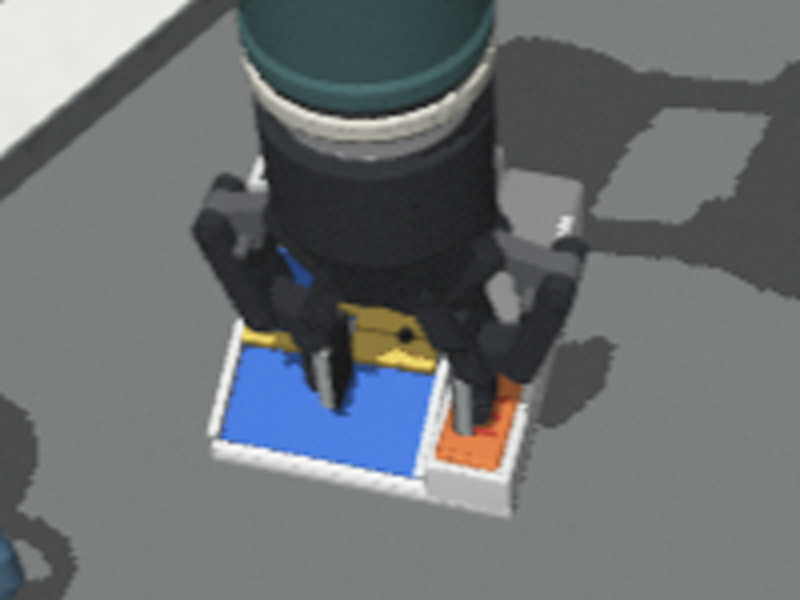

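Side crop: the yellow peg lies across the ramp against the ramp finger. Its front edge runs from (245,345) to (435,370), and the key is sunk. I check which finger takes the load and where the peg sits.

```bash
python3 - <<'E'
from h import *
s=env.read_state(); A=R.from_rotvec(s['orientation'])
print('tool F',A.inv().apply(s['contact_force']).round(1),'tool M',A.inv().apply(s['ft_torque']).round(3),'world M',s['ft_torque'].round(3),'grip',s['gripper_force'])
f=lambda p:(190+p[0]/4,195+p[1]/4)
def onramp(p,h=0):  # intersect with ramp plane raised h (m, normal)
    e,d=ray('side',f(p)); 
    g=lambda X:np.r_[M.T@(X[:2]-T0),X[2]-.015]
    a,b=g(e),g(e+d); n=np.array([-np.sin(np.radians(25)),0,np.cos(np.radians(25))])
    k=(n@np.array([0,0,.044])+h-n@a)/(n@(b-a)); return (1e3*(a+k*(b-a))).round(1)
for p in((245,345),(435,370)): print('front bottom',onramp(p))
for p in((245,335),(435,360)): print('front top',onramp(p,.011))
for z in(.0445,.048,.0545): print('key front edge',z,[(1e3*M.T@(onz('side',f(p),z)[:2]-T0)).round(1) for p in((437,463),(498,470))])
E
```

```text
tool F [  0.2  -4.3 -16.2] tool M [1.052 0.177 0.004] world M [-0.229  1.042 -0.004] grip 8.006927010719664
front bottom [-37.9  37.5  26.3]
front bottom [-33.6 -39.4  28.3]
front top [-40.6  35.1  37.2]
front top [-36.4 -40.6  39.2]
key front edge 0.0445 [array([-75.1, -51.5]), array([-72.8, -74.3])]
key front edge 0.048 [array([-77.2, -52.2]), array([-74.9, -74.8])]
key front edge 0.0545 [array([-81.2, -53.5]), array([-78.9, -75.9])]
```

The key is fully down: its front edge fits z = 29.5 mm, and the moment puts the load on the key finger. The peg's rear is about 12 mm clear of the slot. I hold briefly and check that nothing moves.

```bash
python3 -m jog '[{"delta_pos":[0,0,0],"rotation":[0,0,0],"jaw":53},{"delta_pos":[0,0,0],"rotation":[0,0,0],"jaw":53},{"delta_pos":[0,0,0],"rotation":[0,0,0],"jaw":53},{"delta_pos":[0,0,0],"rotation":[0,0,0],"jaw":53},{"delta_pos":[0,0,0],"rotation":[0,0,0],"jaw":53},{"delta_pos":[0,0,0],"rotation":[0,0,0],"jaw":53},{"delta_pos":[0,0,0],"rotation":[0,0,0],"jaw":53},{"delta_pos":[0,0,0],"rotation":[0,0,0],"jaw":53}]'; python3 - <<'E'
from h import *
n,u,v="side",290,270
im=capture(n)[:,:,::-1]; c=im[v-75:v+75,u-100:u+100]
c=cv2.resize(c,None,fx=4,fy=4,interpolation=cv2.INTER_CUBIC); cv2.imwrite(f"pics/{n}4.png",c)
d=cv2.absdiff(c,cv2.imread("pics/side3.png")).max(2); print('changed px',(d>60).sum(), 'in peg box',(d[320:400,235:450]>60).sum())
E
```

```text
t: 4.4
ee_pos: [0.5293, 0.0997, 0.0421]
orientation: [1.759, 2.603, 0.0]
contact_force: [-4.8, 0.3, 15.9]
opening: 0.0451
gripper_force: 8.0
changed px 0 in peg box 0
```

View pics/side4.png

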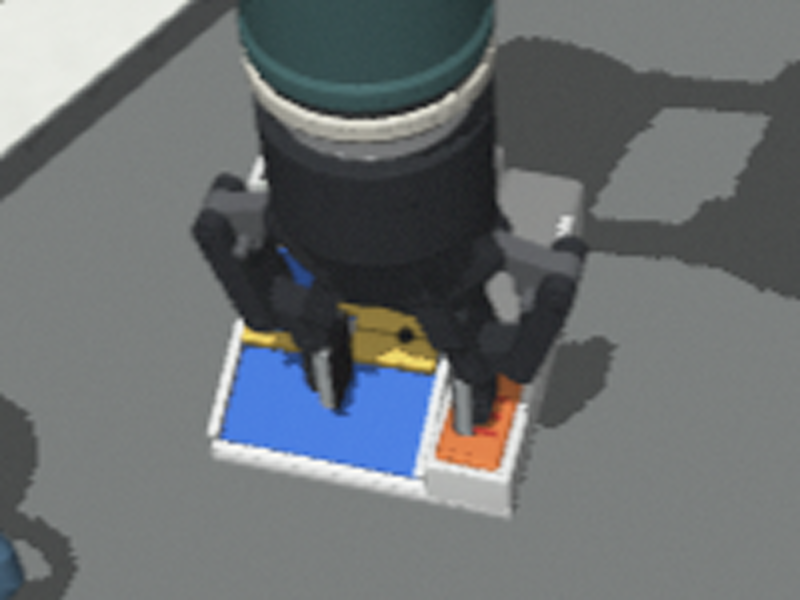

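Nothing has moved. The peg lies flat against the finger, blue ramp shows behind it at about (290,265), and the key is down.

```bash
python3 -c "
from bench import env
print(env.close_job())"
```

```text
the job is handed in; nothing more can be done
None
```

The job is handed in at about 4.4 s: one finger holds the orange key fully down, and the other holds the yellow peg flat on the ramp, about 12 mm clear of the slot; the hand-in returned no verdict.

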